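Unclamp the mended switch plate

ROBOT

A 7-joint arm with a two-finger parallel gripper is mounted at the origin on the work surface. World frame = base frame: x ahead of the robot, y to its left, z up, the work surface at z = 0. Lengths are in m, angles in rad, forces in N, time in s.
With the tool pointing down it reaches from about 0.4 to 0.85 m from the base axis. Payload 10.4 kg.
Tool frame: the origin (TCP) lies at the very end of the fingers, on their centre line; the grasp point (between the pads) lies 19 mm behind it; z points along the fingers, y is the line along which they close (so a half turn about z gives the same grasp; the last joint's range is limited). The gripper opens to 85 mm and grips with 20 to 120 N. Pads are 22 mm wide; open, the fingers measure 114 mm over their backs; the gripper's body (76 mm by 85 mm) begins 54 mm behind the grasp point. The pads swing forward as they close: fully open they stand 13 mm farther back than shut.
Start: joints at [1.274, 0.332, -0.065, 1.46, 0.022, 1.35, -0.088], TCP at [0.169, -0.602, 0.231] pointing down, gripper open.
Joint ranges: [-2.6, 2.6], [-0.5, 2.12], [-1.47, 1.34], [0.16, 2.42], [-1.27, 4.41], [0.06, 2.06], [-2.6, 2.6]. Speed limits (rad/s): [2.22, 2.22, 2.79, 2.79, 3.14, 3.14, 3.14].

INTERFACE

Orientations are given as a unit quaternion [w, x, y, z].
In Python, from cell import bot gives the robot as it stands.
- The arm moves only by the tool send_rows, never from a script. Its argument "steps" is one flat list of numbers, 7 for each row, row after row: the opening, from 0 (shut) to 1 (fully open), then the shift along the tool's x, y, z as a fraction of full scale, then the turn, a rotation vector about the tool's x, y, z as a fraction of full scale. In form: [jaw, x, y, z, ax, ay, az, jaw, x, y, z, ax, ay, az, ...]. A call has exactly 10 rows; each row is the pose to reach, as a shift and turn from the pose commanded when the call began, along the tool's axes at that moment; what a row does not reach only later rows make up. Full scale, the value 1, is 500 mm for a shift and 45 degrees for a turn. A row lasts 1/12 s, in which the tool goes at most 41.7 mm and 7.16 degrees, less where a joint would pass 70% of its speed; a pose out of reach is approached as far as the arm can. A call with a number of a shift or a turn outside -1 to 1 is refused whole. A call with a gripper value outside its range is refused whole. The fingers move at their own pace and stop on an object; the grip force is fixed at half the most. Time passes only in rows, so rows that repeat a pose let the fingers close, or fill a call up. It gives the time, the measured TCP pose, the force, the opening and the grip force at its end, in the units of the state.
- bot.get_state(): the state, without advancing time (a new reading comes with each control period).
- bot.get_image(name): name is "scene" or "top" or "wrist"; returns (picture, depth): 384x512x3 uint8, blue, green, red; 384x512 float32, m along the optical axis (not along the pixel's ray), 0 where there is no reading.
- bot.camera_params(name): a dict with "vfov" (degrees; the focal length in pixels is half the picture's height over the tangent of half this angle, whatever the lens; pixels are square), "cx", "cy" (the principal point, pixels), "T" (4x4, takes a point from camera to world coordinates). Camera axes: x right, y down, z forward; pixel columns grow to the right and rows downward; lengths in m; the calibration is good to about 2 mm. A picture is of the moment at which its call begins: read the wrist's pose just before it. camera_params takes no time and is no camera call; for the wrist camera it gives the pose at the moment of the call.
- bot.finish_job(): hands the job in; it is judged then, once.
The state is a dict: "time_s": time; "q": joint angles; "joint_vel": joint speeds; "joint_efforts": joint torques, N m; "tool_pos": TCP position; "ee_rot": TCP orientation; "force": force on the tool from outside, world axes, zero at the start; "torque": the same for the moment, N m; "finger_gap": opening from 0.0 (shut) to 1.0 (fully open); "finger_force": force on a finger pad.
Only numpy, scipy, OpenCV 4.12 (cv2) and the standard library are available. Lean on these libraries where they do the work, as an engineer would, in place of code of your own. Each camera call takes 0.05 s, during which the arm holds its last target. There are 200 camera calls.

TASK

The glue on the mended ceramic switch plate has set. Swing the clamp's lever up and back past upright, then take the plate out and lay it gently, face up, on the cork-topped rest, centred and lengthwise along it. The ceramic is brittle, so grip it lightly and do not press, knock or drop it, and leave the cap, the nut and the sprayer trigger where they lie.

Things in the scene. Friction and masses are not known exactly. Their poses are not given: they have to be found in the camera images.
- clamp: Steel clamp fixture, fixed to the bench. Origin: underside, below the centre of its rest block; z up. Base plate 8 mm thick, 66 mm wide (y), from x = -65 to +110 mm. Rest block 80 (x) x 38 (y) mm with rubber top, top at z = 45 mm. Two hinge cheeks at x = 69 to 95 mm, y = -17 to +17 mm, up to z = 80 mm. The lever lies along -x over the block when shut.
- lever (a joint): Angle of the clamp lever, rad: 0 = shut (level, over the plate), growing as the handle end is swung up and over towards the clamp's +x; 1.57 = upright, stop at 1.95. A stiff hinge: it stays where it is left (about 1.5 N at the handle moves it). Bar 14 mm wide, 9 mm thick; a 16 mm wide rubber foot hangs from it, 1.5 mm above the plate when shut.
- lever_grip (a point): Centre of the black cross handle at the lever's free end, a flat-ended roll 20 mm thick and 34 mm long across the lever (along the clamp's y), 157 mm from the hinge; when shut at clamp x = -75 mm, z = 68 mm.
- lever_hinge (a point): Point on the lever's hinge axis (axis along the clamp's y), at clamp x = +82 mm, z = 68 mm.
- plate: White ceramic switch plate, 92 (x) x 58 (y) x 8 mm, 90 g, a 34 x 22 mm rocker 2 mm proud of its face. Origin: centre of its underside, z out of its face. It lies on the clamp's block, overhanging 10 mm at each long side. It cracks if each of two fingers squeezes it with over about 40 N, or if it is pressed or knocked against clamp or rest with over about 50 N.
- rest: Cork-topped wooden rest, fixed to the bench. Origin: centre of its underside; x along its length. Foot 120 x 60 x 6 mm; the cork top is 100 (x) x 38 (y) mm, at z = 36 mm.
- rest_top (a point): Centre of the rest's cork top; the plate's underside centre belongs here, plate x along rest x (either way round).
- cap: Bystander: blue hard silicone cap, 42 mm across, 28 mm tall, standing; origin at its underside.
- nut: Bystander: chrome hexagon nut, about 33 mm across, 14 mm tall; origin at its underside.
- trigger: Bystander: green plastic sprayer trigger lying on its side, about 76 x 60 mm, 22 mm tall; origin at its underside.
Things that resemble listed ones, but are neither listed nor needed, are in the scene too. Several things have the shape of the plate; the one meant has the colours described above.

How it is judged:
By the outcome, as a careful person would: the job done as asked, in the order asked, and still so for the second after the job is handed in, with the robot touching nothing.
It also fails if it takes over 54 s, if anything falls off the work surface, if the arm or the gripper's body presses on something with over 40 N, if the wrist force passes 120 N, or if a joint passes its speed limit or range.

## Working session

There is one attempt and no reset: what is moved stays moved. The work goes in short steps, Python scripts to look and compute and a tool call to move; the robot and the scene stay as the last step left them, time stands still between calls to the robot, and variables do not carry over. Pictures are saved under pics/ and viewed, at most 10 in all, crops included, and the job is handed in when it is done.

Besides the shell and the picture viewer there is one more tool, called as name(argument=value, ...) on one line, values as JSON. send_rows: Moves the arm, as the interface text tells. Shift numbers are shares of 500 mm and turn numbers shares of 45 degrees, none past 1 either way. Its arguments: {"type":"object","properties":{"steps":{"type":"array"}},"required":["steps"]}

```bash
ls; mkdir -p pics
cat > h.py <<'E'
import numpy as np, cv2
from cell import bot
def grab(n):
    P=bot.camera_params(n); im,d=bot.get_image(n); return im,d,P
def f(P): return 192/np.tan(np.radians(P["vfov"])/2)
def pts(d,P):
    v,u=np.mgrid[0:384,0:512]; F=f(P)
    c=np.stack([(u-P["cx"])/F*d,(v-P["cy"])/F*d,d],-1)
    T=np.array(P["T"]); return c@T[:3,:3].T+T[:3,3]
def ray(P,u,v,z):
    F=f(P);T=np.array(P["T"]);r=T[:3,:3]@np.array([(u-P["cx"])/F,(v-P["cy"])/F,1]);o=T[:3,3]
    return o+r*(z-o[2])/r[2]
E
python3 - <<'E'
from h import *
s=bot.get_state();print({k:np.round(v,3) for k,v in s.items()})
ims=[]
for n in ["top","scene"]:
    im,d,P=grab(n);np.savez(f"{n}.npz",im=im,d=d);print(n,P["vfov"],P["cx"],P["cy"],np.round(P["T"],3).tolist(),(d>0).mean());cv2.imwrite(f"pics/{n}0.png",cv2.resize(im,(800,600)))
E
```

```text
pics
{'time_s': np.float64(0.0), 'q': array([ 1.274,  0.333, -0.065,  1.461,  0.022,  1.35 , -0.089]), 'joint_vel': array([ 0.   , -0.002,  0.   ,  0.001,  0.001,  0.   , -0.   ]), 'joint_efforts': array([-0.0000e+00, -6.2543e+01,  4.9000e-02, -3.9161e+01,  1.6000e-02,
        1.0000e-02, -0.0000e+00]), 'tool_pos': array([ 0.169, -0.601,  0.23 ]), 'ee_rot': array([-0.001,  0.991,  0.136, -0.   ]), 'force': array([0.046, 0.461, 0.309]), 'torque': array([-0.003, -0.007, -0.018]), 'finger_force': np.float64(0.0), 'finger_gap': np.float64(1.0)}
top 51.27574008079215 262.01638781344957 191.18868590762784 [[-0.005, -0.986, 0.165, 0.385], [-1.0, 0.009, 0.024, -0.091], [-0.026, -0.164, -0.986, 1.017], [0.0, 0.0, 0.0, 1.0]] 0.9961140950520834
scene 49.064835024683106 252.33386472992237 187.33684024044868 [[-0.654, 0.393, -0.646, 1.101], [0.756, 0.353, -0.55, 0.379], [0.012, -0.849, -0.529, 0.535], [0.0, 0.0, 0.0, 1.0]] 0.9960988362630209
```

View pics/top0.png

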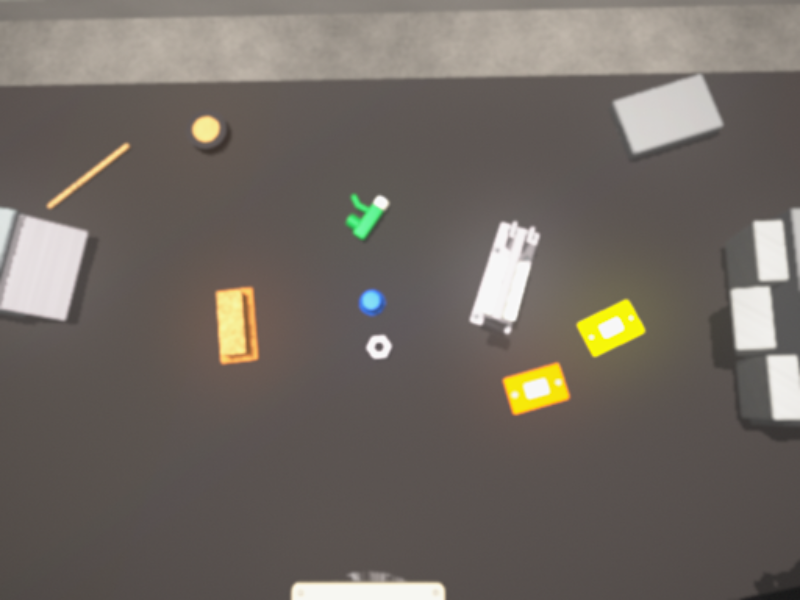

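View pics/scene0.png

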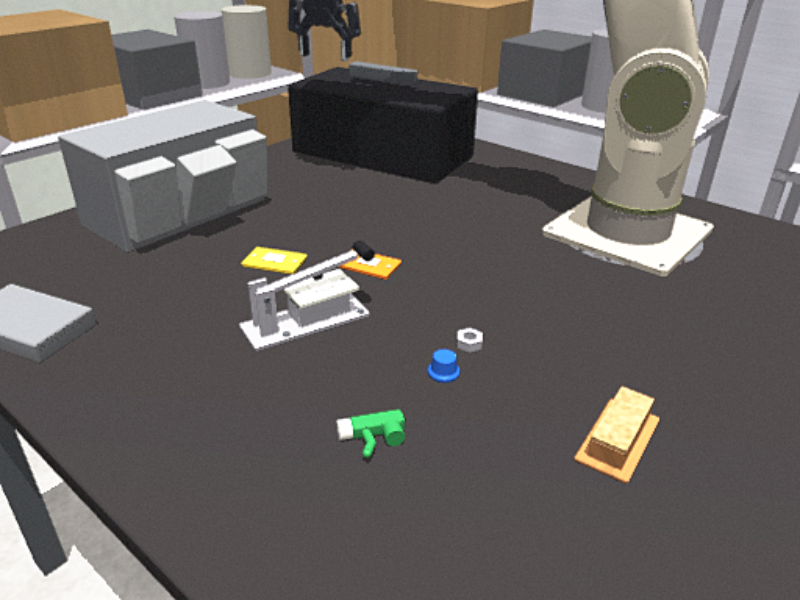

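The top view shows the clamp at about (505,275) with its hinge at (520,230), the rest at (237,325), and yellow and orange decoy plates at (610,327) and (536,388). The scene view shows the black handle at (363,250) and the white plate on the clamp's block at (322,287). Next I measure them.

Run:
```python
from h import *
C={}
for n in ["top","scene"]:
    z=np.load(n+".npz");P=bot.camera_params(n);C[n]=(z["im"],pts(z["d"],P))
for n,(im,X) in C.items():
    hsv=cv2.cvtColor(im,cv2.COLOR_BGR2HSV)
    # table bias
    t=X[(X[...,2]<.006)&(X[...,2]>-.01)&(X[...,0]>.4)&(X[...,0]<.7)&(abs(X[...,1])<.3)];print(n,"table z",np.median(t[:,2]))
    R=(X[...,0]>.4)&(X[...,0]<.75)&(X[...,1]<-.08)&(X[...,1]>-.33)
    for lo,hi in [(.004,.02),(.035,.05),(.05,.06),(.06,.075),(.075,.15)]:
        m=R&(X[...,2]>lo)&(X[...,2]<hi);p=X[m]
        if len(p)>5:
            r=cv2.minAreaRect((p[:,:2]*1000).astype(np.float32));print(n,lo,len(p),np.round(np.median(p,0),4),np.round(r[0],1),np.round(r[1],1),round(r[2],1))
    # black handle
    m=R&(hsv[...,2]<60)&(X[...,2]>.03);p=X[m];print("dark",len(p),np.round(np.median(p,0),4) if len(p) else'', np.round(p.min(0),3) if len(p) else'',np.round(p.max(0),3)if len(p) else'')
    R=(X[...,0]>.3)&(X[...,0]<.75)&(X[...,1]>.1)&(X[...,1]<.35)
    for lo,hi in [(.004,.012),(.028,.06)]:
        p=X[R&(X[...,2]>lo)&(X[...,2]<hi)]
        r=cv2.minAreaRect((p[:,:2]*1000).astype(np.float32));print("rest",lo,len(p),np.round(np.median(p,0),4),np.round(r[0],1),np.round(r[1],1),round(r[2],1))
z=C["scene"][0][130:260,140:270];cv2.imwrite("pics/sc1.png",cv2.resize(z,None,fx=4.5,fy=4.5,interpolation=cv2.INTER_CUBIC))
z=C["top"][0][130:225,285:360];cv2.imwrite("pics/top1.png",cv2.resize(z,None,fx=6,fy=6,interpolation=cv2.INTER_CUBIC))
```

```text
top table z -0.0003653879832986595
top 0.004 1111 [ 0.5014 -0.246   0.0077] [ 572.8 -206. ] [244.1 342.9] 89.7
top 0.035 72 [ 0.5704 -0.2239  0.0491] [ 581.8 -220.9] [ 58.2 132. ] 73.3
top 0.05 608 [ 0.5626 -0.2144  0.0527] [ 586.7 -221.9] [ 57.5 141.9] 73.6
top 0.06 92 [ 0.6384 -0.2391  0.072 ] [ 611.4 -236.5] [42.  88.5] 80.9
top 0.075 483 [ 0.5516 -0.2103  0.0859] [ 573.4 -215.3] [ 38.7 177.3] 71.4
dark 0   
rest 0.004 453 [0.5075 0.1974 0.0052] [526.  226.9] [248.7 446. ] 89.6
rest 0.028 638 [0.5118 0.217  0.0356] [513.2 217.8] [100.3  39. ] 6.8
scene table z -0.0013306947747755427
scene 0.004 1142 [ 0.6001 -0.2198  0.0068] [ 541.2 -224.6] [282.6 125.8] 3.6
scene 0.035 272 [ 0.6055 -0.2142  0.0454] [ 592.7 -218.7] [ 55.2 144.9] 73.5
scene 0.05 573 [ 0.5747 -0.2131  0.0518] [ 590.7 -220.7] [ 59.  146.2] 74.8
scene 0.06 251 [ 0.6402 -0.2281  0.0708] [ 615.9 -222.5] [ 36.  101.7] 64.8
scene 0.075 470 [ 0.551  -0.2064  0.0836] [ 575.7 -216.5] [ 37.3 176.4] 71.7
dark 110 [ 0.506  -0.1895  0.0942] [ 0.492 -0.222  0.067] [ 0.654 -0.173  0.1  ]
rest 0.004 519 [0.5513 0.2359 0.005 ] [516.2 218.2] [119.6  59.2] 6.4
rest 0.028 959 [0.5225 0.2192 0.0346] [515.2 218. ] [104.4  38.4] 6.4
```

View pics/sc1.png

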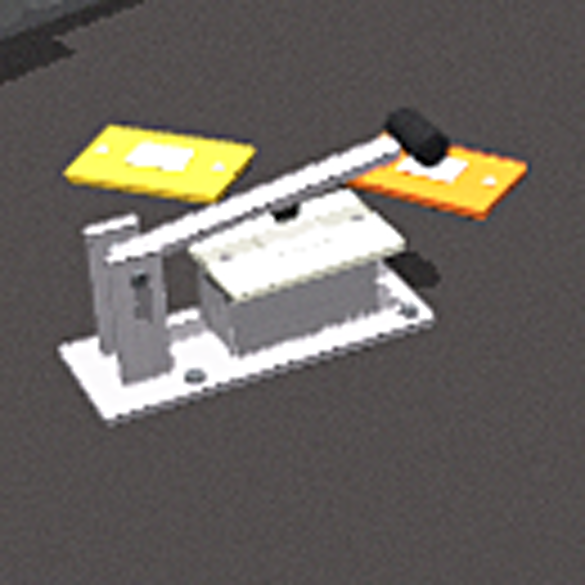

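The crop shows the lever raised a little above the plate, the black handle at (415,137), the foot at (287,212), and the white plate on the block with its rocker under the lever. Next I refine the frames.

Run:
```python
from h import *
def rect(p):
    r=cv2.minAreaRect((p[:,:2]*1000).astype(np.float32));b=cv2.boxPoints(r)
    e=max([b[1]-b[0],b[2]-b[1]],key=np.linalg.norm);a=np.degrees(np.arctan2(e[1],e[0]));a=(a+90)%180-90
    return np.round(r[0],1),np.round(sorted(r[1]),1),round(a,2)
ps={}
for n in ["top","scene"]:
    z=np.load(n+".npz");P=bot.camera_params(n);im=z["im"];X=pts(z["d"],P)
    hsv=cv2.cvtColor(im,cv2.COLOR_BGR2HSV)
    R=(X[...,0]>.4)&(X[...,0]<.75)&(X[...,1]<-.08)&(X[...,1]>-.33)&(hsv[...,1]<90)
    off={"top":-.0004,"scene":-.0013}[n]
    Z=X[...,2]-off
    m=(R&(Z>.005)&(Z<.011)&(hsv[...,2]>110)).astype(np.uint8)
    k,l,st,c=cv2.connectedComponentsWithStats(cv2.morphologyEx(m,cv2.MORPH_CLOSE,np.ones((3,3))))
    i=1+np.argmax(st[1:,4]); ps[n]=X[(l==i)&(m>0)];print(n,"base",len(ps[n]),rect(ps[n]))
    a=np.radians(-16.5);ux=np.array([np.cos(a),np.sin(a)])
    m=R&(Z>.049)&(Z<.058);p=X[m]; s=p[:,:2]@ux; print("hist s",np.histogram(s,np.arange(.5,.8,.01)))
    q=p[s<.665]; print("plate",len(q),rect(q),np.round(np.median(q[:,2]),4), np.unique(np.round(q[:,2],3),return_counts=True))
    # lever: upper points
    q=X[R&(Z>.073)&(Z<.11)];
    l=cv2.fitLine(q.astype(np.float32),cv2.DIST_HUBER,0,.001,.001).ravel();print("lever",np.round(l,4),"elev",np.degrees(np.arcsin(l[2])),"yaw",np.degrees(np.arctan(l[1]/l[0])))
    s=q[:,:2]@ux
    for a0 in np.arange(.5,.74,.02):
        t=q[(s>a0)&(s<a0+.02)]
        if len(t): print(round(a0,2),len(t),np.round(np.median(t,0),4),np.round(t[:,2].max(),4))
```

```text
top base 307 (array([ 594. , -205.7]), array([ 29.8, 174.9]), np.float32(-18.4))
hist s (array([ 0,  0,  0,  0,  0, 41, 75, 69, 71, 66, 67, 67, 67, 71, 45,  0,  0,
        6,  3,  1,  0,  0,  0,  0,  0,  0,  0,  0,  0,  0]), array([0.5 , 0.51, 0.52, 0.53, 0.54, 0.55, 0.56, 0.57, 0.58, 0.59, 0.6 ,
       0.61, 0.62, 0.63, 0.64, 0.65, 0.66, 0.67, 0.68, 0.69, 0.7 , 0.71,
       0.72, 0.73, 0.74, 0.75, 0.76, 0.77, 0.78, 0.79, 0.8 ]))
plate 639 (array([ 562.9, -215.1]), array([58. , 92.5]), np.float32(-16.66)) 0.0525 (array([0.049, 0.05 , 0.051, 0.052, 0.053, 0.054, 0.055, 0.056, 0.057]), array([ 22,  59, 101, 137, 130,  97,  67,  21,   5]))
lever [ 0.9359 -0.3222 -0.1422  0.5594 -0.2124  0.086 ] elev -8.172824 yaw -18.99647
0.52 117 [ 0.4958 -0.1921  0.0981] 0.1031
0.54 52 [ 0.5152 -0.1978  0.0918] 0.0986
0.56 50 [ 0.534  -0.2036  0.0894] 0.0928
0.58 50 [ 0.5535 -0.2109  0.086 ] 0.0904
0.6 51 [ 0.5714 -0.2168  0.0823] 0.0864
0.62 49 [ 0.5913 -0.223   0.0807] 0.0841
0.64 44 [ 0.6102 -0.2301  0.0773] 0.0813
0.66 49 [ 0.6294 -0.2361  0.0753] 0.0837
0.68 55 [ 0.6461 -0.2396  0.0782] 0.0834
s
[... 424 characters left out ...]
79, 0.8 ]))
plate 579 (array([ 565.3, -213.5]), array([60.9, 92.5]), np.float32(-16.15)) 0.0515 (array([0.048, 0.049, 0.05 , 0.051, 0.052, 0.053, 0.054, 0.055]), array([ 16,  30,  73, 168, 159,  97,  28,   8]))
lever [ 0.9338 -0.3359 -0.1232  0.573  -0.2135  0.0825] elev -7.079023 yaw -19.784399
0.52 71 [ 0.5024 -0.184   0.0966] 0.1
0.54 69 [ 0.5127 -0.1937  0.0911] 0.0971
0.56 47 [ 0.5341 -0.2002  0.0878] 0.0913
0.58 60 [ 0.5535 -0.2064  0.0842] 0.0889
0.6 61 [ 0.5723 -0.2119  0.0811] 0.0854
0.62 59 [ 0.5916 -0.2195  0.0781] 0.0835
0.64 49 [ 0.6102 -0.226   0.076 ] 0.0793
0.66 46 [ 0.6297 -0.2328  0.074 ] 0.0787
0.68 79 [ 0.6487 -0.2431  0.076 ] 0.0797
0.7 7 [ 0.6627 -0.2304  0.0753] 0.0785
```

```bash
cat >> h.py <<'E'
from scipy.spatial.transform import Rotation as Ro
def rot():
    s=bot.get_state();q=s["ee_rot"];return Ro.from_quat([q[1],q[2],q[3],q[0]]),np.array(s["tool_pos"])
def go(p,yaw):
    "fractions of shift and turn to tool-down pose at p with tool x at yaw deg"
    R,t=rot();best=None
    for y in (yaw,):
        a=np.radians(y);x=np.array([np.cos(a),np.sin(a),0]);z=np.array([0,0,-1.]);G=Ro.from_matrix(np.stack([x,np.cross(z,x),z],1))
        rv=(R.inv()*G).as_rotvec(degrees=True)
    print("shift",np.round(R.inv().apply(np.array(p)-t)/.5,4),"turn",np.round(rv/45,4), "from",np.round(t,4))
E
python3 - <<'E'
from h import *
z=np.load("top.npz");X=pts(z["d"],bot.camera_params("top")).reshape(-1,3)
a=np.array([.169,-.602]);b=np.array([.5,-.19]);u=(b-a)/np.linalg.norm(b-a)
r=X[:,:2]-a;s=r@u;d=abs(r@np.array([-u[1],u[0]]))
for k in np.arange(.06,.55,.06):
    m=(s>k)&(s<k+.06)&(d<.1);print(round(k,2),m.sum(),X[m,2].max().round(3) if m.any() else None)
go([.501,-.19,.24],-19)
E
```

```text
0.06 2169 0.004
0.12 2102 0.005
0.18 2060 0.007
0.24 2014 0.005
0.3 1963 0.009
0.36 1942 0.014
0.42 1898 0.013
0.48 1875 0.103
0.54 1932 0.101
shift [ 0.8619 -0.6126 -0.0181] turn [-1.500e-03  5.000e-04  7.708e-01] from [ 0.1689 -0.6014  0.2306]
```

send_rows(steps=[1,0.03,-0.02,-0.01,0,0,0.03,1,0.09,-0.06,-0.02,0,0,0.08,1,0.16,-0.11,-0.04,0,0,0.15,1,0.23,-0.16,-0.05,0,0,0.22,1,0.3,-0.21,-0.06,0,0,0.29,1,0.37,-0.26,-0.07,0,0,0.36,1,0.44,-0.31,-0.08,0,0,0.43,1,0.51,-0.36,-0.09,0,0,0.5,1,0.57,-0.4,-0.1,0,0,0.56,1,0.62,-0.44,-0.1,0,0,0.61])

```text
time_s: 0.93
tool_pos: [0.4096, -0.3039, 0.2822]
ee_rot: [0.0, 0.995, -0.103, 0.001]
force: [0.5, -1.5, 0.2]
finger_gap: 1.001
finger_force: 0.0
```

```bash
python3 -c "
from h import *
print(np.round(bot.get_state()['q'],2));go([.53,-.2,.28],-19)"
```

```text
[ 0.85  0.07 -0.31  1.67  0.02  1.41 -1.25]
shift [ 0.193  -0.2529  0.0044] turn [ 0.0005 -0.0015  0.1588] from [ 0.4096 -0.3039  0.2822]
```

send_rows(steps=[1,0.03,-0.04,0,0,0,0.03,1,0.07,-0.09,0,0,0,0.06,1,0.11,-0.14,0,0,0,0.1,1,0.15,-0.19,0,0,0,0.13,1,0.18,-0.23,0,0,0,0.15,1,0.19,-0.25,0,0,0,0.16,1,0.19,-0.25,0,0,0,0.16,1,0.19,-0.25,0,0,0,0.16,1,0.19,-0.25,0,0,0,0.16,1,0.19,-0.25,0,0,0,0.16])

```text
time_s: 1.77
tool_pos: [0.5256, -0.2046, 0.2813]
ee_rot: [0.0, 0.986, -0.166, -0.0]
force: [-0.3, -0.7, -0.1]
finger_gap: 1.0
finger_force: 0.0
```

Run:
```python
from h import *
print(np.round(bot.get_state()['q'],2))
im,d,P=grab("wrist");np.savez("w1.npz",im=im,d=d,T=P["T"]);print(np.round(P["T"],3).tolist(),P["vfov"],P["cx"],P["cy"])
cv2.imwrite("pics/w1.png",im)
X=pts(d,P);hsv=cv2.cvtColor(im,cv2.COLOR_BGR2HSV)
R=(X[...,0]>.4)&(X[...,0]<.75)&(X[...,1]<-.08)&(X[...,1]>-.33)&(d>0)
for lo,hi in [(.006,.011),(.048,.0545),(.054,.06),(.065,.12)]:
    p=X[R&(X[...,2]>lo)&(X[...,2]<hi)];r=cv2.minAreaRect((p[:,:2]*1000).astype(np.float32));print(lo,len(p),np.round(np.median(p,0),4),np.round(r[0],1),np.round(r[1],1),round(r[2],2))
m=R&(hsv[...,2]<70)&(X[...,2]>.075);p=X[m];r=cv2.minAreaRect((p[:,:2]*1000).astype(np.float32));print("handle",len(p),np.round(np.median(p,0),4),p[:,2].max(),r)
go([.501,-.19,.14],-19)
```

```text
[ 0.65  0.2  -0.42  1.53  0.08  1.43 -1.68]
[[-0.326, -0.907, -0.268, 0.593], [-0.945, 0.313, 0.091, -0.228], [0.002, 0.283, -0.959, 0.424], [0.0, 0.0, 0.0, 1.0]] 67.36722765400704 254.51727581665048 193.6090720450709
0.006 2995 [ 0.6046 -0.2524  0.0084] [ 535.2 -231. ] [290.1 133.6] 7.75
0.048 2203 [ 0.5657 -0.2168  0.0533] [ 587.4 -223.3] [ 58.  142.8] 73.37
0.054 595 [ 0.5642 -0.2225  0.0545] [ 581.1 -221.3] [ 56.3 128.8] 73.33
0.065 2449 [ 0.5812 -0.2213  0.0826] [ 572.7 -220.1] [ 43.1 175.8] 72.75
handle 38621 [ 0.5358 -0.2092  0.358 ] 0.3813020049824955 ((524.8104858398438, -206.354248046875), (79.29914855957031, 144.45521545410156), 2.9193801879882812)
shift [-0.0561 -0.0114  0.2828] turn [ 0.0009 -0.0001 -0.0017] from [ 0.5257 -0.2045  0.2814]
```

View pics/w1.png

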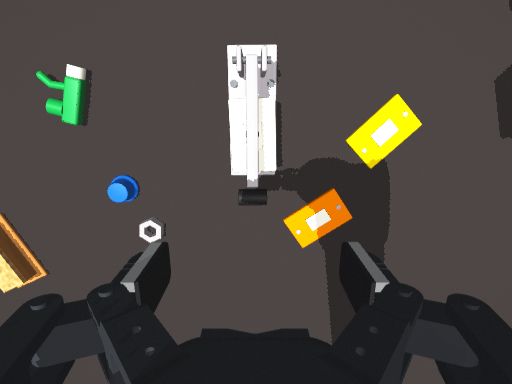

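The wrist view shows the handle at (253,197), the lever running up to the hinge at (252,58), and the plate visible beneath it from x≈230 to 277.

Run:
```python
from h import *
z=np.load("w1.npz");P=bot.camera_params("wrist");P["T"]=z["T"];im=z["im"];X=pts(z["d"],P);hsv=cv2.cvtColor(im,cv2.COLOR_BGR2HSV)
V,U=np.mgrid[0:384,0:512]
def rect(p):
    r=cv2.minAreaRect((p[:,:2]*1000).astype(np.float32));b=cv2.boxPoints(r)
    e=max([b[1]-b[0],b[2]-b[1]],key=np.linalg.norm);a=np.degrees(np.arctan2(e[1],e[0]));a=(a+90)%180-90
    return np.round(r[0],1),np.round(sorted(r[1]),1),round(a,2)
box=(U>220)&(U<290)&(V>40)&(V<215)
m=box&(V>180)&(X[...,2]>.075)&(hsv[...,2]<90);p=X[m];print("handle",rect(p),np.round(np.median(p,0),4),np.percentile(p[:,2],99))
m=box&(V<178)&(V>90)&(X[...,2]>.046)&(X[...,2]<.058);p=X[m];print("plate",rect(p),np.median(p[:,2]))
m=box&(V<185)&(V>75)&(X[...,2]>.066);p=X[m];l=cv2.fitLine(p.astype(np.float32),cv2.DIST_HUBER,0,.001,.001).ravel();print("lever",np.round(l,4),np.degrees(np.arcsin(l[2])),np.degrees(np.arctan(l[1]/l[0])))
m=box&(X[...,2]>.003)&(hsv[...,2]>100);p=X[m];print("base",rect(p))
m=box&(V<75)&(X[...,2]>.074);p=X[m];print("cheeks",rect(p),np.median(p,0))
```

```text
handle (array([ 542.1, -208.1]), array([ 33.3, 109.7]), np.float32(-18.97)) [ 0.5002 -0.194   0.0996] 0.10241075225549866
plate (array([ 562.8, -215.9]), array([58. , 91.5]), np.float32(-16.63)) 0.053375259256288
lever [ 0.9414 -0.3029 -0.1485  0.5807 -0.2209  0.0826] -8.542163 -17.83642
base (array([ 588.6, -223.8]), array([ 65.9, 175. ]), np.float32(-18.77))
cheeks (array([ 625.5, -236.1]), array([33.3, 66.2]), np.float32(-18.38)) [ 0.64061534 -0.23764617  0.07951501]
```

```bash
python3 -c "
from h import *
go([.499,-.192,.0685],-18.7)"
```

```text
shift [-0.0586 -0.0064  0.4258] turn [ 0.0009 -0.0001 -0.0083] from [ 0.5257 -0.2045  0.2814]
```

send_rows(steps=[0.8,-0.02,-0.003,0.04,0,0,-0.01,0.8,-0.04,-0.006,0.1,0,0,-0.01,0.8,-0.0586,-0.0064,0.17,0,0,-0.01,0.8,-0.0586,-0.0064,0.24,0,0,-0.01,0.8,-0.0586,-0.0064,0.3,0,0,-0.01,0.7,-0.0586,-0.0064,0.35,0,0,-0.01,0.7,-0.0586,-0.0064,0.39,0,0,-0.01,0.7,-0.0586,-0.0064,0.415,0,0,-0.01,0.6,-0.0586,-0.0064,0.426,0,0,-0.01,0.6,-0.0586,-0.0064,0.426,0,0,-0.01])

```text
time_s: 2.65
tool_pos: [0.4992, -0.1909, 0.0677]
ee_rot: [-0.0, 0.987, -0.161, -0.001]
force: [-0.5, -0.6, 0.8]
finger_gap: 0.604
finger_force: 0.0
```

send_rows(steps=[0.5,0,0,0,0,0,0,0.45,0,0,0,0,0,0,0.42,0,0,0,0,0,0,0.4,0,0,0,0,0,0,0.39,0,0,0,0,0,0,0.38,0,0,0,0,0,0,0.38,0,0,0,0,0,0,0.38,0,0,0,0,0,0,0.38,0,0,0,0,0,0,0.38,0,0,0,0,0,0])

```text
time_s: 3.48
tool_pos: [0.4999, -0.1929, 0.0695]
ee_rot: [0.001, 0.987, -0.162, 0.001]
force: [-2.3, -5.9, 0.9]
finger_gap: 0.39
finger_force: 42.6
```

send_rows(steps=[0.385,0,0,0,0,0,0,0.385,0,0,0,0,0,0,0.385,0,0,0,0,0,0,0.385,0,0,0,0,0,0,0.385,0,0,0,0,0,0,0.385,0,0,0,0,0,0,0.385,0,0,0,0,0,0,0.385,0,0,0,0,0,0,0.385,0,0,0,0,0,0,0.385,0,0,0,0,0,0])

```text
time_s: 4.32
tool_pos: [0.4999, -0.1928, 0.0694]
ee_rot: [0.001, 0.987, -0.162, 0.001]
force: [-1.4, -6.8, 1.0]
finger_gap: 0.391
finger_force: 42.6
```

send_rows(steps=[0.39,0,0,0,0,0,0,0.39,0,0,0,0,0,0,0.39,0,0,0,0,0,0,0.39,0,0,0,0,0,0,0.395,0,0,0,0,0,0,0.395,0,0,0,0,0,0,0.395,0,0,0,0,0,0,0.395,0,0,0,0,0,0,0.395,0,0,0,0,0,0,0.395,0,0,0,0,0,0])

```text
time_s: 5.15
tool_pos: [0.4999, -0.1928, 0.0694]
ee_rot: [0.001, 0.987, -0.162, 0.001]
force: [-0.7, -6.4, -0.3]
finger_gap: 0.396
finger_force: 13.5
```

send_rows(steps=[0.385,0.0018,0.002,-0.0108,0,0,0,0.385,0.0065,0.004,-0.0323,0,0,0,0.385,0.0147,0.004,-0.0593,0,0,0,0.385,0.0253,0.004,-0.0855,0,0,0,0.385,0.0382,0.004,-0.1107,0,0,0,0.385,0.0533,0.004,-0.1345,0,0,0,0.385,0.0706,0.004,-0.1569,0,0,0,0.385,0.0897,0.004,-0.1777,0,0,0,0.385,0.1106,0.004,-0.1966,0,0,0,0.385,0.1281,0.004,-0.21,0,0,0])

```text
time_s: 5.98
tool_pos: [0.5599, -0.2133, 0.1749]
ee_rot: [0.0, 0.987, -0.161, -0.0]
force: [-2.1, -1.3, -3.1]
finger_gap: 0.39
finger_force: 30.1
```

Run:
```python
from h import *
s=bot.get_state();print(s["force"],s["torque"],np.round(s["q"],2))
p=np.array(s["tool_pos"]);h=np.array([.6457,-.2418,.068]);ux=np.array([.9472,-.3206]);r=-(p[:2]-h[:2])@ux;z=p[2]+.0215-h[2];print(r,z,np.hypot(r,z),np.arctan2(z,r))
im,d,P=grab("scene");cv2.imwrite("pics/s2.png",im[60:320,100:360])
```

```text
[-2.06305658 -1.34813147 -3.06898714] [-0.20707423  0.75213602 -0.00441579] [ 0.62  0.34 -0.41  1.59  0.14  1.24 -1.71]
0.09043545755578943 0.12843878860673658 0.15708308120892892 0.9573150987635656
```

View pics/s2.png

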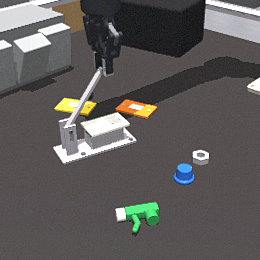

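The scene view shows the lever about halfway up and held by the gripper, with the plate undisturbed.

send_rows(steps=[0.385,0.013,0,-0.0088,0,0,0,0.385,0.0347,0,-0.0215,0,0,0,0.385,0.0631,0,-0.0349,0,0,0,0.385,0.0926,0,-0.0454,0,0,0,0.385,0.1231,0,-0.0529,0,0,0,0.385,0.1542,0,-0.0573,0,0,0,0.385,0.1855,0,-0.0586,0,0,0,0.385,0.2169,0,-0.0567,0,0,0,0.385,0.2448,0,-0.0524,0,0,0,0.385,0.2631,0,-0.0481,0,0,0])

```text
time_s: 6.87
tool_pos: [0.6852, -0.2557, 0.1984]
ee_rot: [0.001, 0.987, -0.161, 0.0]
force: [-2.7, -3.6, 2.3]
finger_gap: 0.395
finger_force: 30.8
```

send_rows(steps=[0.385,0,0,0,0,0,0,0.4,0,0,0,0,0,0,0.45,0,0,0,0,0,0,0.6,0,0,0,0,0,0,0.8,0,0,0,0,0,0,0.8,0,0,-0.02,0,0,0,0.8,0,0,-0.06,0,0,0,0.8,0,0,-0.1,0,0,0,0.8,0,0,-0.13,0,0,0,0.8,0,0,-0.14,0,0,0])

```text
time_s: 7.7
tool_pos: [0.6855, -0.2543, 0.2714]
ee_rot: [0.0, 0.987, -0.161, 0.002]
force: [1.2, 0.3, 1.2]
finger_gap: 0.801
finger_force: 0.0
```

Run:
```python
from h import *
im,d,P=grab("scene");X=pts(d,P)
cv2.imwrite("pics/s3.png",im[60:320,100:360])
hsv=cv2.cvtColor(im,cv2.COLOR_BGR2HSV)
h=np.array([.6457,-.2418,.068]);ux=np.array([.9472,-.3206])
R=(X[...,0]>.5)&(X[...,0]<.75)&(X[...,1]<-.12)&(X[...,1]>-.33)&(X[...,2]>.1)&(X[...,2]<.2)
p=X[R];print(len(p));s=(p[:,:2]-h[:2])@ux
for a in np.arange(.1,.25,.02):
    m=(p[:,2]>a)&(p[:,2]<a+.02)
    if m.any():print(round(a,2),m.sum(),np.median(s[m]).round(4))
go([.5635,-.215,.20],-16.5)
```

```text
275
0.1 48 0.0116
0.12 47 0.0164
0.14 76 0.0177
0.16 50 0.025
0.18 54 0.0294
shift [-0.2568  0.0028  0.1406] turn [-0.0004 -0.0053 -0.0445] from [ 0.6854 -0.2544  0.2708]
```

View pics/s3.png

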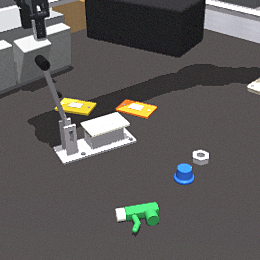

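The lever now stands past upright, with the handle at (42,62), and the plate is uncovered on the block. Next I back off and re-measure the plate with the wrist camera.

send_rows(steps=[0.8,-0.03,0,0,0,0,0,0.8,-0.09,0,0,0,0,-0.01,0.8,-0.16,0,0,0,0,-0.02,0.8,-0.23,0,0,0,0,-0.03,0.8,-0.28,0,0,0,0,-0.04,0.8,-0.31,0,0,0,0,-0.04,0.8,-0.32,0,0,0,0,-0.04,0.8,-0.32,0,0,0,0,-0.04,0.8,-0.32,0,0,0,0,-0.04,0.8,-0.32,0,0,0,0,-0.04])

```text
time_s: 8.58
tool_pos: [0.5336, -0.2039, 0.2669]
ee_rot: [-0.0, 0.989, -0.145, -0.0]
force: [0.6, 0.4, -0.3]
finger_gap: 0.798
finger_force: 0.0
```

Run:
```python
from h import *
def rect(p):
    r=cv2.minAreaRect((p[:,:2]*1000).astype(np.float32));b=cv2.boxPoints(r)
    e=max([b[1]-b[0],b[2]-b[1]],key=np.linalg.norm);a=np.degrees(np.arctan2(e[1],e[0]));a=(a+90)%180-90
    return np.round(r[0],1),np.round(sorted(r[1]),1),round(a,2)
a=np.radians(-17);ux=np.array([np.cos(a),np.sin(a)])
for n in ["wrist","top","scene"]:
    im,d,P=grab(n);X=pts(d,P);hsv=cv2.cvtColor(im,cv2.COLOR_BGR2HSV)
    s=(X[...,:2]-[.5635,-.215])@ux;t=(X[...,:2]-[.5635,-.215])@np.array([-ux[1],ux[0]])
    m=((X[...,2]>.046)&(X[...,2]<.06)&(abs(s)<.07)&(abs(t)<.05)&(hsv[...,2]>100)).astype(np.uint8)
    m=cv2.morphologyEx(m,cv2.MORPH_OPEN,np.ones((3,3)))>0
    if m.sum()<50: print(n,m.sum());continue
    p=X[m];print(n,len(p),rect(p),np.median(p[:,2]))
    # contour cross-check: pixel rect corners cast onto z=.053
    c=max(cv2.findContours(m.astype(np.uint8),0,2)[0],key=cv2.contourArea);q=np.array([ray(P,u,v,.053) for u,v in c[:,0]]);print("   ray",rect(q))
    if n=="wrist":cv2.imwrite("pics/w2.png",im)
go([.5635,-.215,.12],-16.5);print(bot.get_state()["time_s"])
```

```text
wrist 3541 (array([ 562.4, -215.7]), array([58.1, 91.8]), np.float32(-16.62)) 0.05347704425421418
   ray (array([ 562.6, -215.9]), array([57.7, 91.2]), np.float32(-16.68))
top 213 (array([ 554.7, -193.6]), array([25.4, 63.4]), np.float32(-11.17)) 0.05245025513828361
   ray (array([ 554. , -193.9]), array([25.6, 63.8]), np.float32(-12.71))
scene 651 (array([ 565.2, -214.1]), array([61.3, 92.6]), np.float32(-16.43)) 0.05136485701697174
   ray (array([ 569.5, -209. ]), array([64.9, 93.8]), np.float32(-16.58))
shift [0.0641 0.0044 0.2937] turn [-0.0006  0.0008 -0.0044] from [ 0.5335 -0.2038  0.2669]
8.7333
```

```bash
python3 -c "
from h import *
go([.5626,-.2157,.025],-16.6)"
```

```text
shift [0.0629 0.0064 0.4837] turn [-0.0006  0.0008 -0.0022] from [ 0.5335 -0.2038  0.2669]
```

send_rows(steps=[0.92,0.02,0.002,0.04,0,0,0,0.92,0.04,0.004,0.1,0,0,0,0.92,0.0629,0.0064,0.16,0,0,0,0.92,0.0629,0.0064,0.22,0,0,0,0.92,0.0629,0.0064,0.27,0,0,0,0.92,0.0629,0.0064,0.31,0,0,0,0.92,0.0629,0.0064,0.34,0,0,0,0.92,0.0629,0.0064,0.36,0,0,0,0.92,0.0629,0.0064,0.37,0,0,0,0.92,0.0629,0.0064,0.37,0,0,0])

```text
time_s: 9.57
tool_pos: [0.5619, -0.2157, 0.0814]
ee_rot: [-0.0, 0.989, -0.145, -0.001]
force: [-0.7, -0.3, -0.1]
finger_gap: 0.923
finger_force: 0.0
```

Run:
```python
from h import *
go([.5626,-.2157,.025],-16.6)
im,d,P=grab("wrist");cv2.imwrite("pics/w3.png",im)
```

```text
shift [ 0.0014 -0.0004  0.1129] turn [-0.0003  0.0017 -0.0024] from [ 0.5619 -0.2157  0.0814]
```

View pics/w3.png

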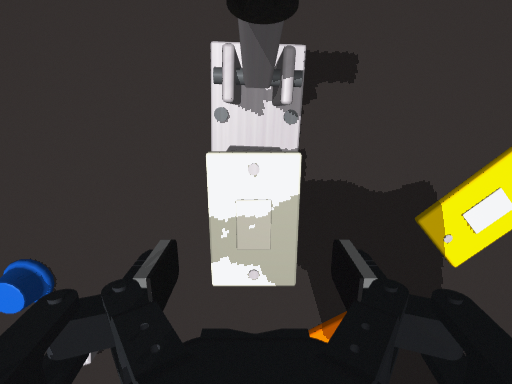

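The wrist view shows the plate centred between the open fingers (plate from x=208 to 300, fingers at 178 and 333), with the lever clear at the top (263,60).

send_rows(steps=[0.92,0.001,0,0.01,0,0,0,0.92,0.001,0,0.025,0,0,0,0.92,0.001,0,0.04,0,0,0,0.92,0.001,0,0.055,0,0,0,0.92,0.001,0,0.07,0,0,0,0.92,0.001,0,0.085,0,0,0,0.92,0.001,0,0.1,0,0,0,0.92,0.001,0,0.11,0,0,0,0.9,0.001,0,0.113,0,0,0,0.85,0.001,0,0.113,0,0,0])

```text
time_s: 10.45
tool_pos: [0.5624, -0.2159, 0.0253]
ee_rot: [-0.0, 0.989, -0.145, -0.0]
force: [-0.0, 0.6, 0.3]
finger_gap: 0.853
finger_force: 0.0
```

send_rows(steps=[0.8,0,0,0,0,0,0,0.76,0,0,0,0,0,0,0.73,0,0,0,0,0,0,0.71,0,0,0,0,0,0,0.7,0,0,0,0,0,0,0.695,0,0,0,0,0,0,0.69,0,0,0,0,0,0,0.685,0,0,0,0,0,0,0.682,0,0,0,0,0,0,0.682,0,0,0,0,0,0])

```text
time_s: 11.28
tool_pos: [0.5627, -0.2159, 0.0259]
ee_rot: [-0.0, 0.989, -0.145, 0.0]
force: [0.4, 1.2, 0.4]
finger_gap: 0.687
finger_force: 0.5
```

send_rows(steps=[0.681,0,0,0,0,0,0,0.681,0,0,0,0,0,0,0.681,0,0,0,0,0,0,0.68,0,0,0,0,0,0,0.68,0,0,0,0,0,0,0.68,0,0,0,0,0,0,0.68,0,0,0,0,0,0,0.68,0,0,0,0,0,0,0.68,0,0,0,0,0,0,0.68,0,0,0,0,0,0])

```text
time_s: 12.12
tool_pos: [0.5626, -0.216, 0.0259]
ee_rot: [0.0, 0.989, -0.145, 0.0]
force: [-0.2, 1.3, 0.6]
finger_gap: 0.68
finger_force: 0.5
```

send_rows(steps=[0.679,0,0,0,0,0,0,0.679,0,0,0,0,0,0,0.678,0,0,0,0,0,0,0.678,0,0,0,0,0,0,0.677,0,0,0,0,0,0,0.677,0,0,0,0,0,0,0.676,0,0,0,0,0,0,0.676,0,0,0,0,0,0,0.676,0,0,0,0,0,0,0.676,0,0,0,0,0,0])

```text
time_s: 12.95
tool_pos: [0.5626, -0.216, 0.0259]
ee_rot: [0.0, 0.989, -0.145, 0.0]
force: [0.4, 0.9, 1.3]
finger_gap: 0.678
finger_force: 7.2
```

send_rows(steps=[0.675,0,0,0,0,0,0,0.675,0,0,0,0,0,0,0.674,0,0,0,0,0,0,0.674,0,0,0,0,0,0,0.673,0,0,0,0,0,0,0.673,0,0,0,0,0,0,0.673,0,0,0,0,0,0,0.673,0,0,0,0,0,0,0.673,0,0,0,0,0,0,0.673,0,0,0,0,0,0])

```text
time_s: 13.78
tool_pos: [0.5626, -0.216, 0.0259]
ee_rot: [0.0, 0.989, -0.145, 0.0]
force: [-1.9, 1.8, 4.1]
finger_gap: 0.679
finger_force: 14.0
```

send_rows(steps=[0.671,0,0,0,0,0,0,0.671,0,0,0,0,0,0,0.671,0,0,-0.005,0,0,0,0.671,0,0,-0.015,0,0,0,0.671,0,0,-0.03,0,0,0,0.671,0,0,-0.05,0,0,0,0.671,0,0,-0.075,0,0,0,0.671,0,0,-0.1,0,0,0,0.671,0,0,-0.12,0,0,0,0.671,0,0,-0.13,0,0,0])

```text
time_s: 14.62
tool_pos: [0.5636, -0.2163, 0.0934]
ee_rot: [0.0, 0.989, -0.145, 0.001]
force: [0.5, 0.0, -1.3]
finger_gap: 0.673
finger_force: 18.6
```

Run:
```python
from h import *
im,d,P=grab("wrist");cv2.imwrite("pics/w4.png",im)
print(np.round(bot.get_state()["q"],2))
im,d,P=grab("scene");X=pts(d,P);m=(X[...,0]>.48)&(X[...,0]<.62)&(X[...,1]<-.15)&(X[...,1]>-.3)&(X[...,2]>.075)&(X[...,2]<.13);print(m.sum(),np.median(X[m],0))
# rest again: top / scene
for n in ["top","scene"]:
    im,d,P=grab(n);X=pts(d,P)
    m=(X[...,0]>.4)&(X[...,0]<.62)&(X[...,1]>.14)&(X[...,1]<.3)&(X[...,2]>.031)&(X[...,2]<.042);p=X[m];r=cv2.minAreaRect((p[:,:2]*1000).astype(np.float32));print(n,r,np.median(p[:,2]))
go([.54,.1,.16],6.6)
```

```text
[ 0.61  0.43 -0.4   1.66  0.18  1.09 -1.7 ]
630 [ 0.58205318 -0.2071071   0.11879123]
top ((513.35009765625, 217.77870178222656), (100.2003402709961, 38.90769958496094), 6.103677272796631) 0.035646695810582496
scene ((514.9598999023438, 218.0853271484375), (104.10783386230469, 38.160526275634766), 6.436980247497559) 0.03476412090383224
shift [-0.2247 -0.5925 -0.1387] turn [ 1.000e-04  3.000e-04 -5.181e-01] from [ 0.5624 -0.216   0.0906]
```

View pics/w4.png

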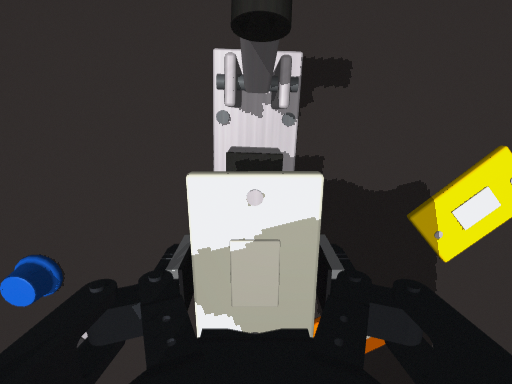

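The plate is held level between the fingers, clear of the block (plate spans (188–322, 172–335)), and the lever is still back.

send_rows(steps=[0.671,-0.005,-0.01,-0.02,0,0,0,0.671,-0.015,-0.03,-0.04,0,0,-0.02,0.671,-0.03,-0.065,-0.06,0,0,-0.04,0.671,-0.05,-0.11,-0.08,0,0,-0.07,0.671,-0.07,-0.16,-0.1,0,0,-0.1,0.671,-0.09,-0.21,-0.1,0,0,-0.13,0.671,-0.11,-0.26,-0.1,0,0,-0.16,0.671,-0.13,-0.31,-0.1,0,0,-0.19,0.671,-0.152,-0.36,-0.1,0,0,-0.22,0.671,-0.174,-0.41,-0.1,0,0,-0.25])

```text
time_s: 15.65
tool_pos: [0.5376, 0.0078, 0.1418]
ee_rot: [0.0, 0.999, -0.046, 0.0]
force: [0.1, -0.9, -0.6]
finger_gap: 0.674
finger_force: 18.7
```

```bash
python3 -c "
from h import *
print(np.round(bot.get_state()['q'],2));go([.514,.218,.14],6.4)"
```

```text
[ 0.4   0.26 -0.57  1.78  0.15  1.14 -1.88]
shift [-0.0858 -0.4143  0.0034] turn [ 0.0004 -0.0009 -0.2597] from [0.5376 0.0078 0.1418]
```

send_rows(steps=[0.671,-0.01,-0.05,0,0,0,-0.03,0.671,-0.02,-0.1,0,0,0,-0.06,0.671,-0.03,-0.15,0,0,0,-0.09,0.671,-0.04,-0.2,0,0,0,-0.12,0.671,-0.052,-0.25,0,0,0,-0.155,0.671,-0.062,-0.3,0,0,0,-0.19,0.671,-0.072,-0.345,0,0,0,-0.215,0.671,-0.08,-0.38,0,0,0,-0.24,0.671,-0.085,-0.405,0,0,0,-0.255,0.671,-0.086,-0.414,0,0,0,-0.26])

```text
time_s: 16.48
tool_pos: [0.514, 0.2184, 0.1415]
ee_rot: [-0.0, 0.998, 0.057, 0.0]
force: [-0.4, 0.0, -1.4]
finger_gap: 0.675
finger_force: 18.7
```

Run:
```python
from h import *
import cv2
print(np.round(bot.get_state()['q'],2))
def rect(p):
    r=cv2.minAreaRect((p[:,:2]*1000).astype(np.float32));b=cv2.boxPoints(r)
    e=max([b[1]-b[0],b[2]-b[1]],key=np.linalg.norm);a=np.degrees(np.arctan2(e[1],e[0]));a=(a+90)%180-90
    return np.round(r[0],1),np.round(sorted(r[1]),1),round(a,2)
im,d,P=grab("wrist");X=pts(d,P);np.savez("w5.npz",im=im,d=d,T=P["T"]);cv2.imwrite("pics/w5.png",im)
for lo,hi in [(.004,.01),(.031,.041),(.15,.185)]:
    m=(X[...,0]>.42)&(X[...,0]<.62)&(X[...,1]>.15)&(X[...,1]<.29)&(X[...,2]>lo)&(X[...,2]<hi);p=X[m]
    if len(p)>4: print(lo,len(p),rect(p),np.median(p,0).round(4))
go([.514,.218,.10],6.4)
```

```text
[ 0.11  0.34 -0.7   1.72  0.23  1.17 -2.11]
0.004 1396 (array([550.2, 221.7]), array([46.2, 59.9]), np.float32(-83.7)) [0.5631 0.2239 0.0063]
0.031 1548 (array([548.4, 221.5]), array([30., 38.]), np.float32(-83.96)) [0.549  0.2217 0.0364]
0.15 22989 (array([519.2, 218.5]), array([82.8, 85.2]), np.float32(-84.52)) [0.525  0.2192 0.1691]
shift [-0.0008 -0.0005  0.0827] turn [-0.0007 -0.0005  0.0009] from [0.5144 0.2178 0.1413]
```

View pics/w5.png

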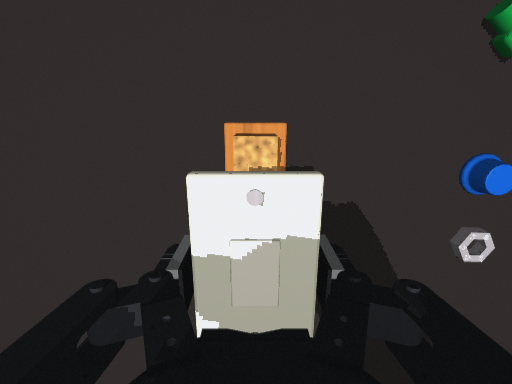

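The wrist view shows the plate held over the rest, with the cork's far end at (256,137) in line with it and the bystanders clear. Next I lower it.

send_rows(steps=[0.671,-0.001,0,0.02,0,0,0.004,0.671,-0.001,0,0.05,0,0,0.004,0.671,-0.001,0,0.085,0,0,0.004,0.671,-0.001,0,0.12,0,0,0.004,0.671,-0.001,0,0.15,0,0,0.004,0.671,-0.001,0,0.18,0,0,0.004,0.671,-0.001,0,0.205,0,0,0.004,0.671,-0.001,0,0.225,0,0,0.004,0.671,-0.001,0,0.236,0,0,0.004,0.671,-0.001,0,0.238,0,0,0.004])

```text
time_s: 17.37
tool_pos: [0.5142, 0.2147, 0.0207]
ee_rot: [0.0, 0.999, 0.053, -0.001]
force: [-0.3, -0.4, -0.4]
finger_gap: 0.668
finger_force: 18.7
```

```bash
python3 -c "
from h import *
print(bot.get_state()['force']);go([.5138,.2178,.0169],6.2)"
```

```text
[-0.30803689 -0.37644071 -0.44600667]
shift [-0.0002 -0.0062  0.0077] turn [ 0.0007  0.0018 -0.004 ] from [0.5142 0.2147 0.0207]
```

send_rows(steps=[0.671,0,0,0,0,0,0,0.671,0,0,0,0,0,0,0.671,0,0,0,0,0,0,0.671,0,0,0,0,0,0,0.671,0,0,0.001,0,0,0,0.671,0,0,0.001,0,0,0,0.671,0,0,0.002,0,0,0,0.671,0,0,0.002,0,0,0,0.671,0,0,0.002,0,0,0,0.671,0,0,0.002,0,0,0])

```text
time_s: 18.2
tool_pos: [0.5147, 0.2154, 0.0208]
ee_rot: [0.0, 0.999, 0.053, 0.0]
force: [-0.0, 0.3, -1.3]
finger_gap: 0.676
finger_force: 18.7
```

Run:
```python
from h import *
s=bot.get_state();print(s['force'],np.round(s["q"],3),s["joint_vel"].round(3));go([.5138,.2178,.0169],6.2)
im,d,P=grab("top");X=pts(d,P)
im,d,P=grab("scene");cv2.imwrite("pics/s6.png",cv2.resize(im[180:330,320:470],(600,600)))
go([.5138,.2178,.0169],6.2)
```

```text
[-0.0292105   0.30148701 -1.26415844] [ 0.055  0.486 -0.642  1.82   0.351  0.952 -2.203] [ 0.001 -0.     0.001 -0.    -0.001 -0.     0.   ]
shift [-0.0012 -0.0049  0.0079] turn [ 0.0001 -0.0001 -0.0031] from [0.5147 0.2154 0.0208]
shift [-0.0012 -0.0049  0.0079] turn [ 0.0001 -0.     -0.0031] from [0.5146 0.2154 0.0208]
```

View pics/s6.png

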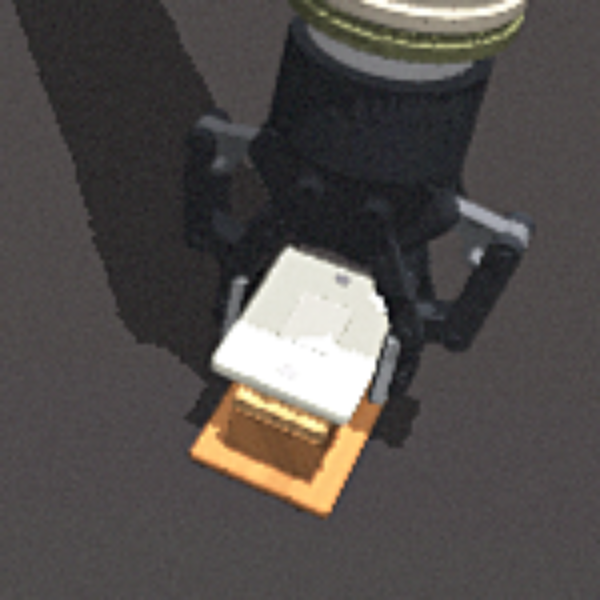

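The plate hangs a few mm above the cork, slightly off to one side, so I correct that and then lower it.

send_rows(steps=[0.671,-0.001,-0.002,0,0,0,-0.003,0.671,-0.001,-0.004,0,0,0,-0.003,0.671,-0.001,-0.005,0,0,0,-0.003,0.671,-0.001,-0.005,0.001,0,0,-0.003,0.671,-0.001,-0.005,0.002,0,0,-0.003,0.671,-0.001,-0.005,0.003,0,0,-0.003,0.671,-0.001,-0.005,0.004,0,0,-0.003,0.671,-0.001,-0.005,0.004,0,0,-0.003,0.671,-0.001,-0.005,0.004,0,0,-0.003,0.671,-0.001,-0.005,0.004,0,0,-0.003])

```text
time_s: 19.13
tool_pos: [0.5139, 0.2179, 0.0188]
ee_rot: [0.0, 0.999, 0.054, -0.0]
force: [-0.2, -0.1, -1.9]
finger_gap: 0.674
finger_force: 18.7
```

Run:
```python
from h import *
go([.5138,.2178,.0169],6.2);print(bot.get_state()["force"])
```

```text
shift [-0.0002  0.0001  0.0039] turn [ 0.0001  0.     -0.0003] from [0.5139 0.2179 0.0188]
[-0.22061361 -0.12878377 -1.89675253]
```

send_rows(steps=[0.671,0,0,0.001,0,0,0,0.671,0,0,0.001,0,0,0,0.671,0,0,0.002,0,0,0,0.671,0,0,0.002,0,0,0,0.671,0,0,0.003,0,0,0,0.671,0,0,0.003,0,0,0,0.671,0,0,0.0035,0,0,0,0.671,0,0,0.0035,0,0,0,0.671,0,0,0.0035,0,0,0,0.671,0,0,0.0035,0,0,0])

```text
time_s: 19.97
tool_pos: [0.5139, 0.2179, 0.0171]
ee_rot: [0.0, 0.999, 0.054, 0.0]
force: [0.0, 0.6, -0.8]
finger_gap: 0.674
finger_force: 18.7
```

Run:
```python
from h import *
go([.5138,.2178,.0169],6.2);print(bot.get_state()["force"])
```

```text
shift [-0.0002  0.0002  0.0004] turn [ 0.0001 -0.0001 -0.0002] from [0.5139 0.2179 0.0171]
[ 0.0382026   0.57263021 -0.83748879]
```

send_rows(steps=[0.671,0,0,0.0005,0,0,0,0.671,0,0,0.0005,0,0,0,0.671,0,0,0.001,0,0,0,0.671,0,0,0.001,0,0,0,0.671,0,0,0.0015,0,0,0,0.671,0,0,0.0015,0,0,0,0.671,0,0,0.0015,0,0,0,0.671,0,0,0.0015,0,0,0,0.671,0,0,0.0015,0,0,0,0.671,0,0,0.0015,0,0,0])

```text
time_s: 20.8
tool_pos: [0.514, 0.2179, 0.017]
ee_rot: [0.0, 0.999, 0.054, 0.0]
force: [-3.9, -2.4, 7.8]
finger_gap: 0.674
finger_force: 19.5
```

The plate touches the cork at about 8 N, so I release it slowly.

send_rows(steps=[0.673,0,0,-0.0005,0,0,0,0.675,0,0,-0.0005,0,0,0,0.677,0,0,-0.0005,0,0,0,0.679,0,0,-0.0005,0,0,0,0.682,0,0,-0.0005,0,0,0,0.686,0,0,-0.0005,0,0,0,0.695,0,0,-0.0005,0,0,0,0.72,0,0,-0.0005,0,0,0,0.76,0,0,-0.0005,0,0,0,0.82,0,0,-0.0005,0,0,0])

```text
time_s: 21.63
tool_pos: [0.5139, 0.2179, 0.0166]
ee_rot: [0.0, 0.999, 0.054, 0.0]
force: [-0.5, -0.4, 0.0]
finger_gap: 0.819
finger_force: 0.0
```

send_rows(steps=[0.88,0,0,0,0,0,0,0.92,0,0,0,0,0,0,0.92,0,0,-0.01,0,0,0,0.92,0,0,-0.03,0,0,0,0.92,0,0,-0.06,0,0,0,0.92,0,0,-0.1,0,0,0,0.92,0,0,-0.15,0,0,0,0.92,0,0,-0.2,0,0,0,0.92,0,0,-0.25,0,0,0,0.92,0,0,-0.28,0,0,0])

```text
time_s: 22.47
tool_pos: [0.5146, 0.2186, 0.1604]
ee_rot: [-0.0, 0.999, 0.054, 0.002]
force: [0.1, 0.1, -0.7]
finger_gap: 0.92
finger_force: 0.0
```

send_rows(steps=[0.92,-0.03,0,-0.02,0,0,0,0.92,-0.07,0,-0.04,0,0,0,0.92,-0.11,0,-0.06,0,0,0,0.92,-0.14,0,-0.08,0,0,0,0.92,-0.16,0,-0.1,0,0,0,0.92,-0.16,0,-0.12,0,0,0,0.92,-0.16,0,-0.12,0,0,0,0.92,-0.16,0,-0.12,0,0,0,0.92,-0.16,0,-0.12,0,0,0,0.92,-0.16,0,-0.12,0,0,0])

```text
time_s: 23.3
tool_pos: [0.4345, 0.2091, 0.2159]
ee_rot: [-0.0, 0.999, 0.054, -0.001]
force: [0.2, 0.4, 0.0]
finger_gap: 0.919
finger_force: 0.0
```

Run:
```python
from h import *
def rect(p):
    r=cv2.minAreaRect((p[:,:2]*1000).astype(np.float32));b=cv2.boxPoints(r)
    e=max([b[1]-b[0],b[2]-b[1]],key=np.linalg.norm);a=np.degrees(np.arctan2(e[1],e[0]));a=(a+90)%180-90
    return np.round(r[0],1),np.round(sorted(r[1]),1),round(a,2)
h=np.array([.6457,-.2418,.068]);ux=np.array([.9472,-.3206])
for n in ["wrist","top","scene"]:
    im,d,P=grab(n);X=pts(d,P);B=(X[...,0]>.42)&(X[...,0]<.62)&(X[...,1]>.15)&(X[...,1]<.29)
    hsv=cv2.cvtColor(im,cv2.COLOR_BGR2HSV)
    p=X[B&(X[...,2]>.039)&(X[...,2]<.05)&(hsv[...,1]<70)];print(n,len(p),rect(p),np.median(p[:,2]).round(4),(lambda q:np.linalg.lstsq(np.c_[q[:,:2],np.ones(len(q))],q[:,2],rcond=None)[0].round(3))(p))
    p=X[B&(X[...,2]>.003)&(X[...,2]<.010)];print("   foot",len(p),rect(p))
    p=X[(X[...,0]>.6)&(X[...,0]<.75)&(X[...,1]<-.2)&(X[...,1]>-.33)&(X[...,2]>.19)&(X[...,2]<.26)]
    if len(p)>9:q=np.median(p,0);s=(q[:2]-h[:2])@ux;print("   lever",len(p),q.round(3),np.pi/2+np.arctan2(s,q[2]-.068))
s=bot.get_state();print(s["time_s"],s["tool_pos"],s["force"])
```

```text
wrist 5140 (array([514. , 217.4]), array([58. , 91.5]), np.float32(6.21)) 0.0445 [-0.002 -0.001  0.046]
   foot 553 (array([521. , 223.2]), array([105.8, 203.7]), np.float32(-11.91))
top 802 (array([513.3, 217.4]), array([58.6, 92.1]), np.float32(7.28)) 0.0438 [-0.003  0.006  0.044]
   foot 314 (array([519. , 218.8]), array([134.9, 197. ]), np.float32(0.44))
   lever 209 [ 0.673 -0.251  0.228] 1.747102476572033
scene 1259 (array([516. , 217.9]), array([58.1, 95.9]), np.float32(6.32)) 0.0429 [-0.005 -0.004  0.046]
   foot 488 (array([516.4, 218.3]), array([ 59.6, 120.8]), np.float32(6.88))
   lever 209 [ 0.682 -0.244  0.222] 1.7960310310944885
23.45 [0.43428128 0.20925125 0.21601652] [-0.94617523 -0.2510295   1.02372428]
```

The plate lies flat and centred at (514.0, 217.4) mm with yaw 6.2°, and the lever is at about 1.8 rad. The robot is clear, so I hand the job in.

```bash
python3 -c "
from cell import bot
print(bot.finish_job())"
```

```text
the job is handed in; nothing more can be done
None
```

I swung the clamp lever back past upright (about 1.8 rad), laid the plate gently face up on the cork rest, centred to within about 1 mm and lengthwise along it, kept the arm clear of the cap, nut and trigger, and handed the job in at about 23 s.

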